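# Ready the syringe pump and hold its barrel clamp open

### The job

Make the syringe pump ready for a freshly filled syringe: swing the clutch lever on its pusher carriage to unlocked, slide the carriage back until its pointer lines up with the index tab on the scale, and lock the lever again. Then push the thumb plate of the sprung barrel clamp back, past the click of its catch, as far as it goes, and finish while still holding it there for a colleague to lay the syringe in: your program ends holding the clamp fully open, not let go and not left hanging on the catch. Leave the index tab and everything else on the bench where they are.

Things in the scene. Friction and masses are not known exactly. Their poses are not given: they have to be found in the camera images.
- pump: Bench syringe pump, screwed down: white case 200 (x) x 350 (y) x 75 mm high. Origin: centre of its underside; +x to its back, +y along it to the syringe cradle. On its deck two guide rods along y carry the black pusher carriage between end plates (tops z 113 mm). At the +y end: V cradle (y 67 to 125 mm, top z 115 mm), behind it the barrel clamp. A scale with ticks runs along the front deck edge.
- carriage (a joint): Travel of the pusher carriage in m: 0 nearest the cradle, growing to 0.132 as it slides along the pump's -y. Starts at 0 to 0.03. Slides with about 8 N when the clutch is unlocked; when locked a brake shoe holds it against more than 40 N. Carriage: a black block 120 (x) x 40 (y) mm, top at z 120 mm.
- pusher_grip (a point): Centre of the aluminium pusher block that stands on the carriage and is gripped to slide it: 48 (pump x) x 20 (pump y) mm, from z 120 to 161 mm; this point at z 140 mm. Grip it across its 20 mm (fingers at its +y and -y sides), fingertips above z 120 mm. Axes as the pump's.
- pointer (a point): Tip of the steel pointer, 4 mm wide, at the foot of the carriage's front face, at z 84 mm, beside the scale. It moves with the carriage. Axes as the pump's.
- mark (a point): Top centre of the index tab set on the scale (black, 18 mm in x, 10 mm in y, with a 3 mm wide steel ridge along x on top), at z 91 mm, in front of the pointer's path. The carriage is right when pointer and this point have the same y in the pump's frame. It starts 35 to 120 mm to the -y side of the pointer. Axes as the pump's. Not to be moved.
- clutch (a joint): Angle in rad of the steel clutch lever that swings level about an upright pivot at the front of the carriage's top: 0 = locked (it points along the pump's -y, turned 0.5 rad to the pump's back), 1.0 = fully unlocked (along -y, turned 0.5 rad to the front); both are stops. The brake lets go from about 0.5. Takes 2 to 5 N at the knob and stays where it is left. Starts locked.
- clutch_knob (a point): Middle of the upright black knob at the clutch lever's end: 14 mm diameter, from z 130 to 164 mm, this point at z 147 mm; 55 mm from the pivot. Under it the lever bar, 12 mm wide, top at z 130 mm.
- clutch_pivot (a point): On the upright axis of the clutch lever, at the knob's middle height. Moves with the carriage; axes as the pump's.
- clamp_arm (a joint): Angle in rad of the sprung barrel clamp: 0 = shut (jaw down on the cradle, thumb plate upright), growing to its stop at 0.80 as the plate is pushed to the pump's back (+x) and the jaw rises. Spring 0.33 N m at 0, 0.85 at the stop (8 to 15 N at the plate). From about 0.35 to 0.55 the pawl clicks behind the one ratchet tooth; let go then, it hangs at 0.52 on this catch. Fully back is 0.7 to 0.8.
- thumb_plate (a point): The clamp's thumb plate, aluminium, 26 mm wide (y), 6 mm thick, 66 mm high, rolled top edge. This point: centre of its front face (towards the robot), 44 mm above the clamp pivot; its z points up the plate and leans back with the clamp. Shut, it spans z 136 to 207 mm. Push this face to the pump's +x with the fingertips; the jaw in front of it lies below z 135 mm.
- clamp_pivot (a point): Pivot axis of the barrel clamp (runs along the pump's y), z 125 mm, in the middle of the thumb plate's width. Axes as the pump's.
- pawl (a joint): Travel in m of the small sprung catch pawl behind the clamp: 0 = in (at rest, or dropped behind the tooth), up to 0.0045 while the tooth passes under it. Works by itself; nothing to do with it.
- syringe: Bystander: large white syringe lying behind the pump, 170 mm long overall, 37 mm high. Origin on the bench under its barrel.
- oil_bottle: Bystander: small amber bottle, 32 mm diameter, 72 mm high, at the cradle end. Origin at its foot.
- tube_rack: Bystander: white rack 60 x 170 mm with capped tubes, 94 mm high, behind the cradle end. Origin under its centre.
- stain_jar: Bystander: amber jar, 60 mm diameter, 85 mm high, at the pump's cradle end. Origin at its foot.
- timer: Bystander: white timer 60 x 60 x 22 mm at the other end. Origin under its centre.
- coverslip_box: Bystander: small carton 60 x 50 x 24 mm beside the timer. Origin under its centre.

How it is judged (in metres and radians):
On the way, in this order (a step that is already met when the one before it is completed fails the run):
1. the clutch lever is swung to unlocked (value of joint clutch above 0.7 rad), for 0.1 s.
2. with the clutch unlocked, the carriage stands with its pointer at the index tab (within 5 mm) (value of joint clutch above 0.5 rad and y of pointer in the frame of mark between -0.005 and 0.005 m), for 0.2 s.
3. the clutch lever is locked again with the pointer still at the tab (value of joint clutch below 0.15 rad and y of pointer in the frame of mark between -0.005 and 0.005 m), for 0.2 s.
4. the barrel clamp is pushed back past its catch and the pawl has dropped (value of joint clamp_arm above 0.68 rad and value of joint pawl below 0.0015 m and contact force between any of the fingers, the arm and clamp_arm above 2 N), for 0.2 s.
At the end, for the whole second after the job is handed in: The robot still presses the thumb plate (over 2 N) and alone keeps the clamp at 0.68 rad or more (catch at 0.52, stop at 0.80), at rest, pawl dropped behind the tooth; the clutch is locked (below 0.15 rad) and the pointer is within 5 mm of the index tab's centre (all of step 3 and all of step 4 and velocity of joint clamp_arm between -0.1 and 0.1 rad/s); the arm keeps its last pose, push and grip.
It fails at once if the index tab is shifted by more than 3 mm (distance of mark from where it was at the start of the episode above 0.003 m).
It fails at once if a thing standing round the pump is moved by more than 15 mm or tipped over (distance of any of syringe, oil_bottle, tube_rack, stain_jar, timer, coverslip_box from where it was at the start of the episode above 0.015 m or angle between any of syringe, oil_bottle, tube_rack, stain_jar, timer, coverslip_box's own z axis and vertical above 0.4 rad).
It also fails if it takes over 67 s, if anything falls off the work surface, if the arm or the gripper's body presses on something with over 40 N, if the wrist force passes 120 N, or if a joint passes its speed limit or range.

### The arm

A 6-joint arm with a two-finger parallel gripper is mounted at the origin on the work surface. World frame = base frame: x ahead of the robot, y to its left, z up, the work surface at z = 0. Lengths are in mm, angles in rad, forces in N, time in s.
With the tool pointing down it reaches from about 350 to 975 mm from the base axis. Payload 7.1 kg.
Tool frame: the origin (TCP) lies midway between the tips of the shut fingers; the grasp point (between the pads) lies pinch_z behind it (pinch_z is the distance from the TCP to the grasp point, in mm); z points along the fingers, y is the line along which they close (so a half turn about z gives the same grasp; the last joint's range is limited). The gripper opens to 88 mm and grips with 3 to 60 N. Pads are 20 mm wide; open, the fingers measure 115 mm over their backs; the gripper's body (75 mm by 178 mm) begins 61 mm behind the grasp point.
Start: joints at [1.252, 0.423, 1.63, -0, 1.089, -0.019], TCP at [184.549, 597.115, 183.575] pointing down, gripper open.
Joint ranges: [-3, 3], [-0.9, 2.11], [0.09, 2.58], [-1.31, 4.45], [0.11, 2.69], [-2.54, 2.54]. Speed limits (rad/s): [2.39, 2.39, 3.01, 3.14, 3.14, 3.14].

### API

Orientations are given as a rotation vector (axis times angle).
In Python, from workcell import get_obs, get_image, close_job, pinch_z gives the robot as it stands.
- The arm moves only by the tool jog_arm, never from a script. Its argument "commands" is a list of rows, each a list of 3 entries, a list of its own where there are three numbers: the gripper command: -1 is shut, 1 is fully open, values between are in proportion, then the shift along the tool's x, y, z as a fraction of full scale, then the turn, a rotation vector about the tool's x, y, z as a fraction of full scale. In form: [[gripper, [tx, ty, tz], [rx, ry, rz]], ...]. A call has 1 to 10 rows; each row shifts and turns the commanded pose from where the row before left it, along the tool's axes as they then stand; what a row does not reach is not made up. Full scale, the value 1, is 0.1 m for a shift and 45 degrees for a turn. A row lasts 1/10 s, in which the tool goes at most 50 mm and 8.59 degrees, less where a joint would pass 70% of its speed; a pose out of reach is approached as far as the arm can. A call with a number of a shift or a turn outside -1 to 1 is refused whole. A call with a gripper value outside its range is refused whole. The fingers move at their own pace and stop on an object; the grip force is fixed at half the most. Time passes only in rows, so rows that do not move let the fingers close. It gives the time, the measured TCP pose, the force, the opening and the grip force at its end, in the units of the state.
- get_obs(): the state, without advancing time (a new reading comes with each control period).
- get_image(name): name is "scene" or "top"; returns a dict with "image" (400x640x3 uint8, blue, green, red), "z_map" (400x640 float32, mm along the optical axis (not along the pixel's ray), 0 where there is no reading), "intrinsics" (3x3 intrinsics, pixels), "eye" and "orientation" of the camera in the world. Camera axes: x right, y down, z forward; pixel columns grow to the right and rows downward; lengths in mm; the calibration is good to about 2 mm. A picture is of the moment at which its call begins.
- close_job(): hands the job in; it is judged then, once.
The state is a dict: "t": time; "qpos": joint angles; "qvel": joint speeds; "joint_torque": joint torques, N m; "ee_pos": TCP position; "orientation": TCP orientation; "ft_force": force on the tool from outside, world axes, zero at the start; "moment": the same for the moment, N m; "width": finger opening in mm; "grasp_force": force on a finger pad.
Only numpy, scipy, OpenCV 4.12 (cv2) and the standard library are available. Lean on these libraries where they do the work, as an engineer would, in place of code of your own. Each camera call takes 0.05 s, during which the arm holds its last target. There are 200 camera calls.

## Working session

There is one attempt and no reset: what is moved stays moved. The work goes in short steps, Python scripts to look and compute and a tool call to move; the robot and the scene stay as the last step left them, time stands still between calls to the robot, and variables do not carry over. Pictures are saved under pics/ and viewed, at most 10 in all, crops included, and the job is handed in when it is done.

Besides the shell and the picture viewer there is one more tool, called as a command line: name --argument value ..., lists and objects as JSON in quotes. jog_arm: Moves the arm, as the interface text tells. Its arguments: {"type":"object","properties":{"commands":{"type":"array","items":{"type":"array"}}},"required":["commands"]}

```bash
mkdir -p pics
cat > h.py <<'E'
import numpy as np, cv2
from scipy.spatial.transform import Rotation as R
from workcell import get_obs,get_image,close_job,pinch_z
def cam(name):
    d=get_image(name); K=np.array(d["intrinsics"]); o=np.array(d["orientation"],float)
    M=o if o.shape==(3,3) else (R.from_rotvec(o).as_matrix() if o.size==3 else R.from_quat(o).as_matrix())
    return d,K,M,np.array(d["eye"],float)
def pts(c):
    d,K,M,e=c; z=d["z_map"]; v,u=np.mgrid[:400,:640]
    p=np.stack([(u-K[0,2])/K[0,0]*z,(v-K[1,2])/K[1,1]*z,z],-1)
    return p@M.T+e
def ray(c,u,v,h):
    d,K,M,e=c; r=M@np.array([(u-K[0,2])/K[0,0],(v-K[1,2])/K[1,1],1]); return e+r*(h-e[2])/r[2]
E
python3 - <<'E'
from h import *
for n in ("scene","top"):
    c=cam(n); cv2.imwrite(f"pics/{n}0.png",cv2.resize(c[0]["image"],(800,500)))
    print(n,c[0]["orientation"],c[3],c[1][0],c[1][1]); np.savez(f"{n}0.npz",im=c[0]["image"],P=pts(c))
o=get_obs();print(pinch_z,{k:np.round(v,3) for k,v in o.items()})
E
```

```text
scene [-1.91457611 -1.47728316  0.62378949] [1276.74767653 -168.78767277  860.67070633] [482.92665819   0.         310.34569387] [  0.         482.92665819 188.76742537]
top [-2.11566445  2.14875669 -0.19483188] [ 375.7302931    43.1655738  1128.51790427] [413.00022511   0.         320.64859429] [  0.         413.00022511 198.63550456]
18.700000000000003 {'t': np.float64(0.1), 'qpos': array([ 1.252,  0.424,  1.631,  0.   ,  1.089, -0.019]), 'qvel': array([-0.001, -0.002, -0.002, -0.001, -0.   , -0.   ]), 'joint_torque': array([ 1.0000e-03, -5.4562e+01, -2.7433e+01,  6.5000e-02,  1.9000e-02,
       -0.0000e+00]), 'ee_pos': array([184.381, 596.598, 182.881]), 'orientation': array([-4.690e-01, -3.106e+00,  2.000e-03]), 'ft_force': array([-0.697,  0.583,  0.83 ]), 'moment': array([ 0.014,  0.071, -0.008]), 'grasp_force': np.float64(0.0), 'width': np.float64(87.792)}
```

View pics/scene0.png

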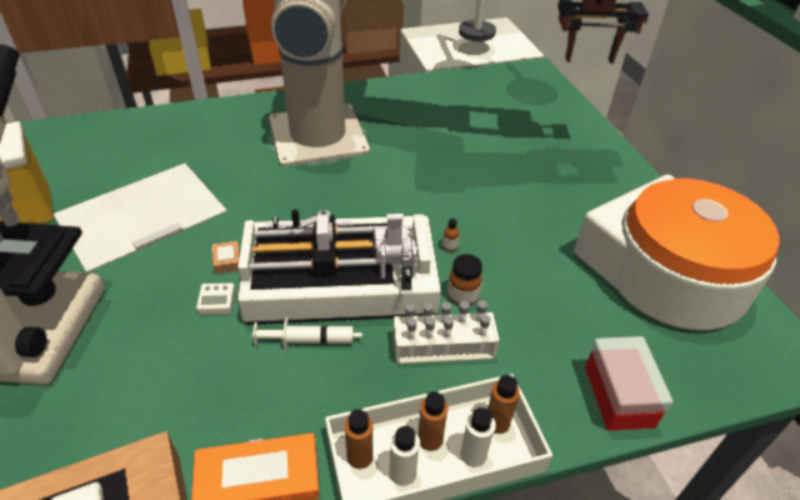

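View pics/top0.png

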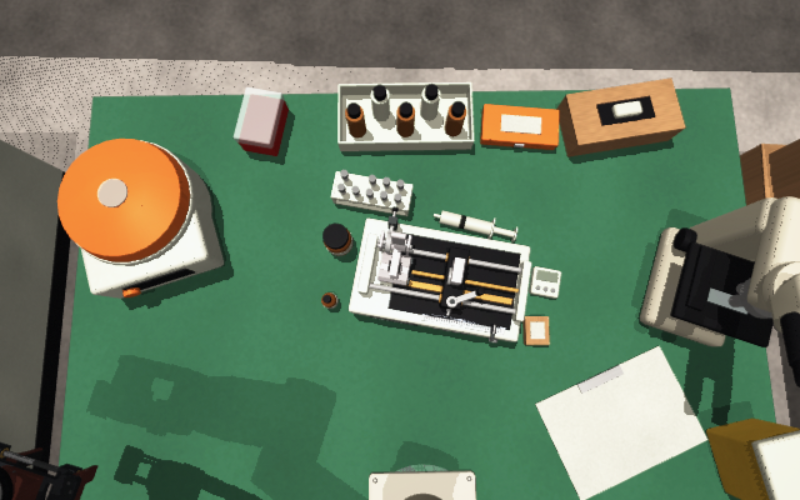

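The scene view shows the pump in front of the arm. The top view (800 px wide) has the pump at about (440,280), with the lever at (460,300) and the tab probably at (493,334). Next I'll zoom in on the top view and fit the pump outline.

Run:
```python
from h import *
f=np.load("top0.npz"); im=f["im"];P=f["P"]
cv2.imwrite("pics/topz.png",cv2.resize(im[168:284,272:432],(800,580),interpolation=cv2.INTER_CUBIC))
# case: points with z 60..80 and >60, near
m=((P[...,2]>50)&(P[...,2]<180)).astype(np.uint8); m[:168]=0;m[284:]=0;m[:,:272]=0;m[:,432:]=0
m=cv2.morphologyEx(m,cv2.MORPH_CLOSE,np.ones((5,5)))
n,l,s,_=cv2.connectedComponentsWithStats(m); k=1+np.argmax(s[1:,4]); print(s[k])
q=P[(l==k)&(P[...,2]>66)&(P[...,2]<80)]
r=cv2.minAreaRect(q[:,:2].astype(np.float32)); print(r,np.median(q[:,2]))
```

```text
[  279   168   146   106 10689]
((500.82623291015625, -44.12709045410156), (350.06475830078125, 201.79368591308594), 79.25382995605469) 75.82758960085744
```

View pics/topz.png

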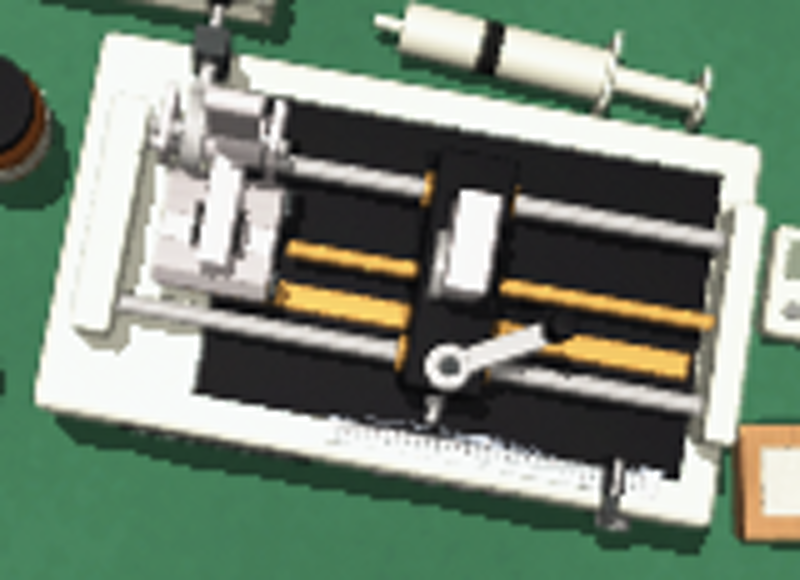

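The zoomed view (5x) shows the pivot at (450,365), the knob at (552,333), the pointer tip at (432,420), the tab ridge at about (615,490), and the pusher top at (475,240). The thumb plate is around (235,115). I'll convert these to the pump frame and compare them with the given sizes.

```bash
cat >> h.py <<'E'
O=np.array([500.8,-44.1]); a=np.deg2rad(79.25-90); X=np.array([np.cos(a),np.sin(a)]); Y=np.array([-np.sin(a),np.cos(a)])
def topump(p): d=np.asarray(p)[...,:2]-O; return np.stack([d@X,d@Y],-1)
def toworld(x,y): return O+x*X+y*Y
E
python3 - <<'E'
from h import *
c=cam("top")
for n,u,v,h in [("pivot",450,365,133),("knob",552,333,164),("ptr",432,420,84),("ridge top",617,462,91),("ridge bot",612,520,91),("pusher",475,240,161)]:
    w=ray(c,272+u/5+.0,168+v/5+.0,h); print(n,w.round(1),topump(w).round(1))
P=np.load("top0.npz")["P"]; S=np.load("scene0.npz")["P"]; I=np.load("scene0.npz")["im"]
def show(n,P,sel):
    q=topump(P); m=sel(q,P[...,2]); p=q[m]; z=P[...,2][m]
    print(n,m.sum(), *[np.percentile(k,[1,50,99]).round(1) for k in (p[:,0],p[:,1],z)])
inb=lambda q:(abs(q[...,0])<100)&(abs(q[...,1])<175)
for nm,A in (("top",P),("scene",S)):
    show(nm+" pushertop",A,lambda q,z:inb(q)&(z>155)&(z<168)&(q[...,1]<50)&(q[...,0]>-25))
    show(nm+" knob",A,lambda q,z:inb(q)&(z>145)&(z<170)&(q[...,1]<50)&(q[...,0]<-25))
    show(nm+" tab",A,lambda q,z:(q[...,0]<-70)&(q[...,0]>-110)&(abs(q[...,1])<160)&(z>85)&(z<100))
    show(nm+" plate",A,lambda q,z:inb(q)&(z>165)&(z<215)&(q[...,1]>50))
    show(nm+" platelow",A,lambda q,z:inb(q)&(z>145)&(z<165)&(q[...,1]>50))
E
```

```text
pivot [447.6 -62.4 133. ] [-48.8 -27.9]
knob [ 459.6 -107.3  164. ] [-28.7 -69.8]
ptr [423.8 -57.6  84. ] [-73.2 -27.7]
ridge top [ 401.3 -148.4   91. ] [ -78.3 -121. ]
ridge bot [ 372.9 -144.5   91. ] [-106.9 -122.5]
pusher [504.3 -73.2 161. ] [  8.9 -28. ]
top pushertop 196 [-24.    5.6  31.8] [-79.2 -26.8 -15.8] [156.  161.3 166.6]
top knob 11 [-28.9 -27.4 -25.4] [-77.7 -72.3 -68.2] [150.9 162.4 166.6]
top tab 26 [-98.6 -86.4 -72.6] [-124.7 -120.1  -48.2] [85.4 87.6 92.6]
top plate 88 [41.5 43.7 52.2] [ 82.9  95.4 108.1] [165.1 204.6 210.5]
top platelow 26 [38.5 42.4 52.7] [ 83.8 101.5 116.8] [145.1 149.5 162.5]
scene pushertop 193 [-23.9   8.7  34.8] [-80.7 -28.4 -17.6] [155.5 161.4 166.8]
scene knob 4 [-28.  -26.8 -25.7] [-80.9 -78.8 -72.5] [162.7 163.4 164.3]
scene tab 30 [-103.2  -83.7  -75.9] [-126.7 -121.2 -116.6] [85.1 87.7 92.3]
scene plate 197 [44.  48.  54.3] [ 82.4  94.8 107.3] [165.6 189.2 208.8]
scene platelow 92 [43.9 47.4 53.5] [ 83.1  96.  117.7] [145.4 153.5 164.7]
```

```bash
cat >> h.py <<'E'
def to(x,y,z):
    "print tool-axis shift (mm) and turn (deg) from the measured pose to pump x,y, height z, tool y along pump y"
    o=get_obs(); T=R.from_rotvec(o["orientation"]).as_matrix(); p=np.array(o["ee_pos"])
    X3,Y3=np.r_[X,0],np.r_[Y,0]; best=None
    for s in (1,-1):
        G=np.stack([-s*X3,s*Y3,[0,0,-1]],1); G[:,0]=np.cross(G[:,1],G[:,2])
        rv=R.from_matrix(T.T@G).as_rotvec(degrees=True)
        if best is None or np.linalg.norm(rv)<np.linalg.norm(best[0]): best=(rv,G,s)
    d=np.r_[toworld(x,y),z]-p
    print("pump",topump(p).round(1),"z",p[2].round(1),"turn",best[0].round(2),"s",best[2],"shift in aligned tool axes",(best[1].T@d).round(1),"F pump",np.round([o["ft_force"][:2]@X,o["ft_force"][:2]@Y,o["ft_force"][2]],1),"t",o["t"],"w",np.round(o["width"],1),"q",np.round(o["qpos"],2))
E
python3 -c "
from h import *
to(-1,-78,260)
print(R.from_rotvec(get_obs()['orientation']).as_matrix().round(3))"
```

```text
pump [-430.4  570.5] z 183.0 turn [-0.07 -0.01 -6.43] s 1 shift in aligned tool axes [-429.4 -648.5  -77. ] F pump [ 0.2  0.3 -0.6] t 0.15 w 87.9 q [ 1.25  0.42  1.63  0.    1.09 -0.02]
[[-0.955  0.295 -0.   ]
 [ 0.295  0.955 -0.001]
 [ 0.    -0.001 -1.   ]]
```

jog_arm --commands '[[0,[0,0,-0.4],[0,0,-0.143]],[-1,[0,0,-0.37],[0,0,0]],[-1,[-0.2,-0.3,0],[0,0,0]],[-1,[-0.2,-0.3,0],[0,0,0]],[-1,[-0.2,-0.3,0],[0,0,0]],[-1,[-0.2,-0.3,0],[0,0,0]],[-1,[-0.2,-0.3,0],[0,0,0]],[-1,[-0.2,-0.3,0],[0,0,0]],[-1,[-0.2,-0.3,0],[0,0,0]],[-1,[-0.2,-0.3,0],[0,0,0]]]'

```text
t: 1.15
ee_pos: [297.2, 330.0, 260.5]
orientation: [0.294, 3.128, -0.0]
ft_force: [0.3, -0.2, 0.3]
width: 11.3
grasp_force: 0.0
```

jog_arm --commands '[[-1,[-0.2,-0.3,0],[0,0,0]],[-1,[-0.2,-0.3,0],[0,0,0]],[-1,[-0.2,-0.3,0],[0,0,0]],[-1,[-0.2,-0.3,0],[0,0,0]],[-1,[-0.2,-0.3,0],[0,0,0]],[-1,[-0.2,-0.3,0],[0,0,0]],[-1,[-0.2,-0.3,0],[0,0,0]],[-1,[-0.2,-0.3,0],[0,0,0]],[-1,[0,0,0],[0,0,0]]]'

```text
t: 2.05
ee_pos: [410.6, 63.0, 260.6]
orientation: [0.3, 3.127, -0.001]
ft_force: [-0.2, 0.2, -0.7]
width: 0.5
grasp_force: 0.0
```

```bash
python3 -c "
from h import *
to(4,-78,136)"
```

```text
pump [-108.6   88.4] z 260.6 turn [-0.04  0.03 -0.23] s 1 shift in aligned tool axes [-112.6 -166.4  124.6] F pump [-0.2  0.1 -0.7] t 2.05 w 0.5 q [ 0.12  0.    1.98 -0.    1.16 -1.25]
```

jog_arm --commands '[[-1,[-0.28,-0.4,0],[0,0,0]],[-1,[-0.28,-0.4,0],[0,0,0]],[-1,[-0.28,-0.4,0],[0,0,0]],[-1,[-0.286,-0.464,0],[0,0,0]],[-1,[0,0,0.4],[0,0,0]],[-1,[0,0,0.3],[0,0,0]],[-1,[0,0,0],[0,0,0]]]'

```text
t: 2.75
ee_pos: [484.3, -113.3, 186.9]
orientation: [-0.294, -3.12, -0.002]
ft_force: [-0.7, 1.0, -0.3]
width: 0.8
grasp_force: 0.0
```

Run:
```python
from h import *
to(4,-78,136)
for n in ("scene","top"):
    c=cam(n);d,K,M,e=c
    q=M.T@(np.r_[toworld(-22,-76),164]-e); u,v=(K@q/q[2])[:2].astype(int); print(u,v)
    cr=c[0]["image"][max(v-50,0):v+50,u-65:u+65]; cv2.imwrite(f"pics/{n}1.png",cv2.resize(cr,None,fx=4,fy=4,interpolation=cv2.INTER_CUBIC))
a,b=[cv2.imread(f"pics/{n}1.png") for n in ("scene","top")]
cv2.imwrite("pics/both1.png",cv2.resize(np.hstack([a,b]),(800,308)))
```

```text
pump [ -3.3 -71.1] z 186.9 turn [ 0.04 -0.47 -0.03] s 1 shift in aligned tool axes [-7.3 -6.9 50.9] F pump [-0.9  0.9 -0.3] t 2.75 w 0.8 q [-0.25  0.24  1.9   0.    1.02 -1.64]
235 168
385 232
```

View pics/both1.png

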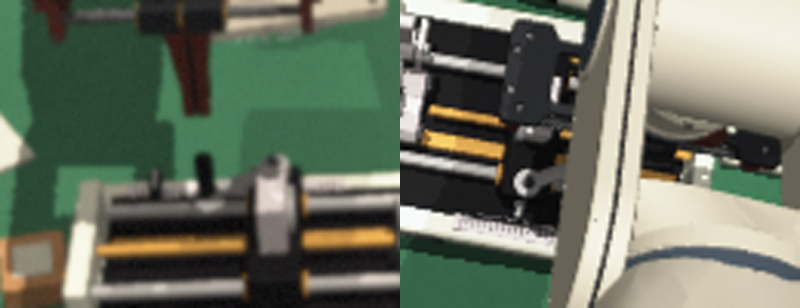

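The fingers, at (195,100) in the left scene crop, hang closed above the knob at (205,165). I'll lower them on the knob's back side and then swing the lever to the front.

jog_arm --commands '[[-1,[-0.073,-0.07,0],[0,-0.01,0]],[-1,[0,0,0.25],[0,0,0]],[-1,[0,0,0.26],[0,0,0]],[-1,[0,0,0],[0,0,0]],[-1,[0,0,0],[0,0,0]]]'

```text
t: 3.35
ee_pos: [494.8, -122.9, 140.9]
orientation: [0.293, 3.119, -0.002]
ft_force: [-0.0, 0.2, -0.5]
width: 0.3
grasp_force: 0.0
```

```bash
python3 -c "
from h import *
to(-55,-78,136)"
```

```text
pump [  8.8 -78.5] z 140.9 turn [-0.01  0.54  0.03] s 1 shift in aligned tool axes [63.8  0.5  4.9] F pump [-0.   0.2 -0.5] t 3.35 w 0.3 q [-0.27  0.31  1.92  0.    0.9  -1.65]
```

jog_arm --commands '[[-1,[0.09,0,0],[0,0.012,0]],[-1,[0.09,0,0],[0,0,0]],[-1,[0.09,0,0],[0,0,0]],[-1,[0.09,0,0],[0,0,0]],[-1,[0.08,0,0],[0,0,0]],[-1,[0.07,0,0],[0,0,0]],[-1,[0.05,0,0],[0,0,0]],[-1,[0,0,0],[0,0,0]],[-1,[0,0,0],[0,0,0]]]'

```text
t: 4.25
ee_pos: [439.0, -112.3, 139.7]
orientation: [-0.294, -3.127, -0.0]
ft_force: [0.8, 0.2, 0.3]
width: 0.2
grasp_force: 0.0
```

```bash
python3 -c "
from h import *
to(-55,-78,136)"
```

```text
pump [-48.  -78.6] z 139.7 turn [-0.   -0.06  0.01] s 1 shift in aligned tool axes [7.  0.6 3.7] F pump [0.8 0.3 0.3] t 4.25 w 0.2 q [-0.28  0.24  2.03 -0.    0.87 -1.66]
```

jog_arm --commands '[[-1,[0.04,0,0],[0,0,0]],[-1,[0.04,0,0],[0,0,0]],[-1,[0,0,0],[0,0,0]],[-1,[0,0,0],[0,0,0]]]'

```text
t: 4.65
ee_pos: [430.8, -110.8, 139.6]
orientation: [-0.294, -3.126, -0.0]
ft_force: [-0.6, 0.6, 0.7]
width: 0.5
grasp_force: 0.0
```

```bash
python3 -c "
from h import *
to(8,-28,200)"
```

```text
pump [-56.3 -78.5] z 139.6 turn [-0.   -0.09  0.01] s 1 shift in aligned tool axes [-64.3  50.5 -60.4] F pump [-0.7  0.5  0.7] t 4.65 w 0.5 q [-0.28  0.23  2.05 -0.    0.87 -1.66]
```

jog_arm --commands '[[-1,[-0.1,0,0],[0,0,0]],[-1,[0,0,-0.3],[0,0,0]],[-1,[0,0,-0.3],[0,0,0]],[0,[-0.27,0.25,0],[0,0,0]],[0,[-0.27,0.255,0],[0,0,0]],[0,[0,0,0],[0,0,0]],[0,[0,0,0],[0,0,0]]]'

```text
t: 5.35
ee_pos: [503.6, -72.8, 199.1]
orientation: [-0.292, -3.126, 0.0]
ft_force: [0.6, 1.2, -0.3]
width: 29.2
grasp_force: 0.0
```

Run:
```python
from h import *
to(8,-28,127)
c=cam("scene");d,K,M,e=c
q=M.T@(np.r_[toworld(-22,-76),150]-e); u,v=(K@q/q[2])[:2].astype(int); print(u,v)
cv2.imwrite("pics/s2.png",cv2.resize(d["image"][v-60:v+60,u-60:u+100],(800,600),interpolation=cv2.INTER_CUBIC))
A=pts(c); p=topump(A); z=A[...,2]
for nm,m in (("knob",(z>138)&(z<170)&(p[...,0]<-45)&(p[...,0]>-95)&(p[...,1]<-40)&(p[...,1]>-110)),("pusher",(z>156)&(z<166)&(abs(p[...,0]-8)<30)&(abs(p[...,1]+28)<13))):
    print(nm,m.sum(),np.median(p[m],0).round(1),np.median(z[m]))
```

```text
pump [  8.1 -27.7] z 199.1 turn [-0.01 -0.14  0.09] s 1 shift in aligned tool axes [ 0.1 -0.3 72.1] F pump [ 0.4  1.3 -0.3] t 5.35 w 29.2 q [-0.17  0.23  1.87 -0.    1.04 -1.55]
235 173
knob 0 [nan nan] nan
pusher 155 [ 15.5 -26.3] 161.48164560749137
  return _methods._mean(a, axis=axis, dtype=dtype,
  ret = um.true_divide(
  ret = ret.dtype.type(ret / rcount)
```

View pics/s2.png

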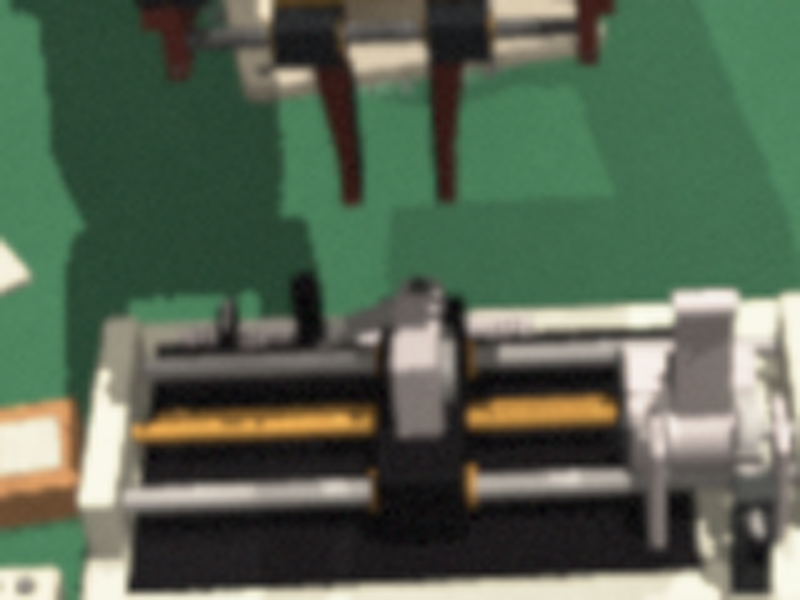

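Run:
```python
from h import *
c=cam("scene");d,K,M,e=c; A=pts(c)
def proj(x,y,z):
    q=M.T@(np.r_[toworld(x,y),z]-e); return (K@q/q[2])[:2].round(1)
for p in [(-22,-76,164),(-75,-76,164),(-48.5,-27.5,133),(-48.5,-82.5,164),(-70,-76,130)]: print(p,proj(*p))
print("knob top now",ray(c,235.6,168,164)[:2], topump(ray(c,235.6,168,164)))
im0=np.load("scene0.npz")["im"]
def knob(im): 
    g=im[155:190,215:260].max(2); m=(g<45).astype(np.uint8); n,l,s,ce=cv2.connectedComponentsWithStats(m); return [(*x[:5],) for x in s[1:] if x[4]>8]
for im in (im0,d["image"]): print(knob(im))
cv2.imwrite("pics/cmp.png",cv2.resize(np.hstack([im0[150:200,210:275],d["image"][150:200,210:275]]),(800,308),interpolation=cv2.INTER_CUBIC))
```

```text
(-22, -76, 164) [235.2 168.7]
(-75, -76, 164) [236.1 153.4]
(-48.5, -27.5, 133) [258.4 170.5]
(-48.5, -82.5, 164) [232.7 161. ]
(-70, -76, 130) [237.4 166.2]
knob top now [ 462.85456745 -113.40829088] [-24.35184316 -75.16969317]
[(np.int32(19), np.int32(14), np.int32(5), np.int32(13), np.int32(54)), (np.int32(3), np.int32(31), np.int32(35), np.int32(4), np.int32(50))]
[(np.int32(18), np.int32(13), np.int32(6), np.int32(15), np.int32(72)), (np.int32(3), np.int32(24), np.int32(4), np.int32(4), np.int32(11)), (np.int32(0), np.int32(27), np.int32(38), np.int32(8), np.int32(64))]
```

View pics/cmp.png

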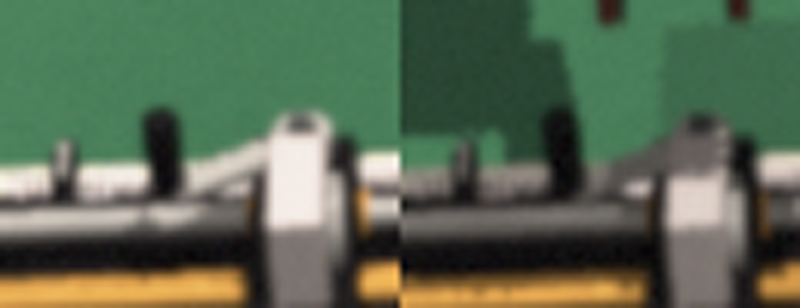

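Run:
```python
from h import *
c=cam("scene");d,K,M,e=c; A=pts(c)
def proj(x,y,z):
    q=M.T@(np.r_[toworld(x,y),z]-e); return (K@q/q[2])[:2].round(1)
print(proj(8,-28+20,199),proj(8,-28-20,199))
for u,v in ((245,151),(245,145),(264,151),(264,145)): print(A[v,u].round(1),topump(A[v,u]).round(1))
print(get_obs()["ee_pos"],get_obs()["width"])
```

```text
[265.6 164.2] [246.4 165. ]
[506.6 -93.3 242.1] [ 14.9 -47.3]
[492.4 -90.7 246.2] [  0.5 -47.3]
[517.3 -56.3 243.1] [18.4 -8.9]
[518.  -55.5 258.9] [19. -8.]
[502.28225142 -73.49404589 199.11055325] 40.75256717519399
```

Run:
```python
from h import *
c=cam("scene");d,K,M,e=c; A=pts(c); p=topump(A); im=d["image"].astype(int)
m=(abs(p[...,0]-8)<30)&(abs(p[...,1]+28)<40)&(A[...,2]>180)&(A[...,2]<330)
z=A[...,2]
print(m.sum(),np.histogram(z[m],bins=np.arange(180,331,10)))
for lo in range(225,300,15):
    for s in (-1,1):
        k=m&(z>=lo)&(z<lo+15)&((p[...,1]+28)*s>0)
        if k.sum(): print(lo,s,k.sum(),p[k].min(0).round(1),p[k].max(0).round(1),np.median(p[k],0).round(1))
vs=np.argwhere(m&(im[...,2]<90)&(im[...,2]>im[...,1]+15)); print(vs.min(0),vs.max(0))
o=get_obs(); print(o["ee_pos"],o["qpos"],o["width"])
```

```text
352 (array([ 0,  0,  0,  0,  0,  3, 40, 37, 46, 39, 53, 72, 53,  5,  4]), array([180, 190, 200, 210, 220, 230, 240, 250, 260, 270, 280, 290, 300,
       310, 320, 330]))
225 -1 1 [ 14.6 -53.8] [ 14.6 -53.8] [ 14.6 -53.8]
225 1 2 [16.8 -5. ] [17.7 -1. ] [17.3 -3. ]
240 -1 33 [ -3.1 -57.4] [ 21.7 -49.2] [ 17.6 -52.7]
240 1 22 [14.4 -8.4] [21.  -0.3] [18.3 -4.4]
255 -1 37 [  1.1 -58.9] [ 20.2 -49.2] [ 17.5 -53.4]
255 1 31 [15.1 -8.1] [22.   0.4] [18.1 -3.8]
270 -1 32 [  0.1 -60. ] [ 21.8 -49.3] [ 18.3 -53.9]
270 1 32 [15.1 -7.3] [23.2  3.2] [18.5 -2.8]
285 -1 55 [ -2.9 -62.1] [ 21.9 -49.2] [ 17.9 -53. ]
285 1 45 [ 2.2 -8.3] [21.2  3.8] [18.3 -2.3]
[125 235] [152 268]
[502.3568492  -73.56965803 199.26594922] [-1.68793085e-01  2.32144098e-01  1.86966919e+00 -1.05646004e-04
  1.04222122e+00 -1.55133179e+00] 42.54554268585637
```

The lever hasn't moved: its knob is still at about (-24,-75), at (160,150) and (560,150) in the comparison picture. The depth map puts the fingertips about 39 mm above the reported TCP, so my push passed over the knob. I'll redo it lower and check the tip height with the camera.

jog_arm --commands '[[-1,[0,-0.25,0],[0,0,0]],[-1,[0.04,-0.25,0],[0,0,0]],[-1,[0,0,0.35],[0,0,0]],[-1,[0,0,0.34],[0,0,0]],[-1,[0,0,0],[0,0,0]],[-1,[0,0,0],[0,0,0]],[-1,[0,0,0],[0,0,0]]]'

```text
t: 6.25
ee_pos: [490.9, -121.8, 132.1]
orientation: [0.294, 3.127, -0.0]
ft_force: [0.6, 0.1, -0.5]
width: 0.4
grasp_force: 0.0
```

```bash
cat >> h.py <<'E'
def tips():
    c=cam("scene"); A=pts(c); p=topump(A); z=A[...,2]; im=c[0]["image"].astype(int); o=get_obs(); t=topump(o["ee_pos"])
    m=(abs(p[...,0]-t[0])<30)&(abs(p[...,1]-t[1])<50)&(z>o["ee_pos"][2]-5)&(z<o["ee_pos"][2]+120)&(im[...,2]<110)&(im[...,2]>im[...,1]*1.5+8)
    if m.sum(): print("finger n",m.sum(),"z",np.percentile(z[m],[0,2,5,50]).round(1),"x",np.percentile(p[m][:,0],[3,50,97]).round(1),"y",np.percentile(p[m][:,1],[3,50,97]).round(1))
    return c,A,p,z
E
python3 - <<'E'
from h import *
to(4,-78,99)
tips()
E
```

```text
pump [  4.8 -78.2] z 132.1 turn [-0.01  0.04  0.  ] s 1 shift in aligned tool axes [ 0.8  0.2 33.1] F pump [ 0.5  0.2 -0.5] t 6.25 w 0.4 q [-0.27  0.32  1.93 -0.    0.89 -1.65]
finger n 116 z [172.9 177.6 179.2 211.5] x [13.8 16.  18.1] y [-87.7 -75.6 -70.5]
```

jog_arm --commands '[[-1,[0,0,0.17],[0,0,0]],[-1,[0,0,0.17],[0,0,0]],[-1,[0,0,0],[0,0,0]],[-1,[0.08,0,0],[0,0,0]],[-1,[0.08,0,0],[0,0,0]],[-1,[0.08,0,0],[0,0,0]],[-1,[0.08,0,0],[0,0,0]],[-1,[0.08,0,0],[0,0,0]],[-1,[0,0,0],[0,0,0]],[-1,[0,0,0],[0,0,0]]]'

```text
t: 7.3
ee_pos: [450.6, -113.9, 97.3]
orientation: [-0.294, -3.127, -0.0]
ft_force: [-0.0, 0.3, 0.4]
width: 0.5
grasp_force: 0.2
```

Run:
```python
from h import *
to(-55,-78,99)
tips()
```

```text
pump [-36.3 -78. ] z 97.3 turn [ 0.01 -0.04 -0.01] s 1 shift in aligned tool axes [18.7 -0.  -1.7] F pump [-0.1  0.2  0.4] t 7.3 w 0.5 q [-0.27  0.33  2.04  0.    0.78 -1.66]
finger n 101 z [142.8 146.5 147.1 181.2] x [-27.  -24.7 -22.1] y [-88.2 -81.4 -71.4]
```

jog_arm --commands '[[-1,[0.07,0,0],[0,0,0]],[-1,[0.07,0,0],[0,0,0]],[-1,[0.06,0,0],[0,0,0]],[-1,[0,0,0],[0,0,0]],[-1,[0,0,0],[0,0,0]]]'

```text
t: 7.85
ee_pos: [430.3, -110.0, 96.6]
orientation: [-0.293, -3.126, -0.0]
ft_force: [1.7, 0.9, 1.7]
width: 0.5
grasp_force: 0.7
```

```bash
cat >> h.py <<'E'
def knob(c,A,p,y):
    z=A[...,2]; im=c[0]["image"].astype(int)
    m=(z>140)&(z<170)&(p[...,0]<-5)&(p[...,0]>-100)&(abs(p[...,1]-y)<22)&(im.max(2)<60)&(abs(im[...,2]-im[...,1])<15)
    print("knob",m.sum(),np.median(p[m],0).round(1) if m.any() else "")
E
python3 - <<'E'
from h import *
to(-57,-78,99)
c,A,p,z=tips(); knob(c,A,p,-78)
E
```

```text
pump [-57.  -77.9] z 96.6 turn [ 0.   -0.13  0.02] s 1 shift in aligned tool axes [-0.  -0.1 -2.4] F pump [1.5 1.2 1.7] t 7.85 w 0.5 q [-0.28  0.3   2.08 -0.    0.76 -1.66]
finger n 100 z [142.1 145.4 148.4 179.2] x [-48.6 -45.5 -42.9] y [-87.1 -75.3 -70. ]
knob 26 [-47.7 -79.2]
```

jog_arm --commands '[[-1,[-0.1,0,0],[0,0,0]],[-1,[0,0,-0.35],[0,0,0]],[-1,[0,0,-0.35],[0,0,0]],[0.1,[-0.27,0.25,0],[0,0,0]],[0.1,[-0.28,0.255,0],[0,0,0]],[0.1,[0,0,0],[0,0,0]],[0.1,[0,0,0],[0,0,0]],[0.1,[0,0,0],[0,0,0]]]'

```text
t: 8.7
ee_pos: [503.0, -73.0, 165.8]
orientation: [-0.294, -3.124, -0.0]
ft_force: [0.2, 0.3, -0.1]
width: 37.0
grasp_force: 0.0
```

Run:
```python
from h import *
to(8,-28,88)
c,A,p,z=tips(); knob(c,A,p,-78)
```

```text
pump [  7.5 -28. ] z 165.8 turn [-0.02 -0.22  0.01] s 1 shift in aligned tool axes [-0.5  0.  77.8] F pump [ 0.2  0.3 -0.1] t 8.7 w 37.0 q [-0.17  0.28  1.9  -0.    0.97 -1.55]
finger n 91 z [211.8 213.9 217.4 252.9] x [16.6 19.3 21.8] y [-55.8 -50.7  -1.7]
knob 47 [-68.8 -74.4]
```

jog_arm --commands '[[0.1,[0,0,0.4],[0,0,0]],[0.1,[0,0,0.35],[0,0,0]],[0.1,[0,0,0.03],[0,0,0]],[0.1,[0,0,0],[0,0,0]],[0.1,[0,0,0],[0,0,0]],[-1,[0,0,0],[0,0,0]],[-1,[0,0,0],[0,0,0]],[-1,[0,0,0],[0,0,0]],[-1,[0,0,0],[0,0,0]],[-1,[0,0,0],[0,0,0]]]'

```text
t: 9.75
ee_pos: [504.5, -72.5, 89.0]
orientation: [-0.295, -3.127, -0.001]
ft_force: [-0.2, 3.1, 5.8]
width: 19.8
grasp_force: 30.0
```

Run:
```python
from h import *
to(8,-122,88)
c,A,p,z=tips(); print(get_obs()["grasp_force"])
```

```text
pump [  9.  -27.2] z 89.0 turn [ 0.03 -0.05 -0.03] s 1 shift in aligned tool axes [  1.  -94.8   1. ] F pump [-0.8  3.   5.8] t 9.75 w 19.8 q [-0.17  0.4   1.95  0.    0.8  -1.55]
finger n 87 z [130.3 133.3 134.4 169.8] x [18.3 20.5 23.4] y [-46.7 -14.7  -9.8]
29.99272048473358
```

jog_arm --commands '[[-1,[0,-0.1,0],[0,0,0]],[-1,[0,-0.12,0],[0,0,0]],[-1,[0,-0.12,0],[0,0,0]],[-1,[0,-0.12,0],[0,0,0]],[-1,[0,-0.12,0],[0,0,0]],[-1,[0,-0.12,0],[0,0,0]],[-1,[0,-0.12,0],[0,0,0]],[-1,[0,-0.06,0],[0,0,0]],[-1,[0,0,0],[0,0,0]],[-1,[0,0,0],[0,0,0]]]'

```text
t: 10.8
ee_pos: [487.4, -159.3, 89.0]
orientation: [-0.295, -3.126, -0.0]
ft_force: [-3.1, 0.7, 9.1]
width: 19.8
grasp_force: 30.0
```

Run:
```python
from h import *
to(8,-122,88)
for n in ("scene","top"):
    c=cam(n);d,K,M,e=c
    q=M.T@(np.r_[toworld(-78,-118),90]-e); u,v=(K@q/q[2])[:2].astype(int); print(n,u,v)
    cv2.imwrite(f"pics/{n}3.png",cv2.resize(d["image"][v-30:v+30,u-40:u+40],(400,300),interpolation=cv2.INTER_CUBIC))
cv2.imwrite("pics/both3.png",np.hstack([cv2.imread(f"pics/{n}3.png") for n in ("scene","top")]))
```

```text
pump [   8.3 -115.7] z 89.0 turn [-0.   -0.12 -0.03] s 1 shift in aligned tool axes [ 0.3 -6.3  1. ] F pump [-3.2  0.1  9.1] t 10.8 w 19.8 q [-0.34  0.4   1.94 -0.    0.8  -1.72]
scene 221 177
top 394 260
```

View pics/both3.png

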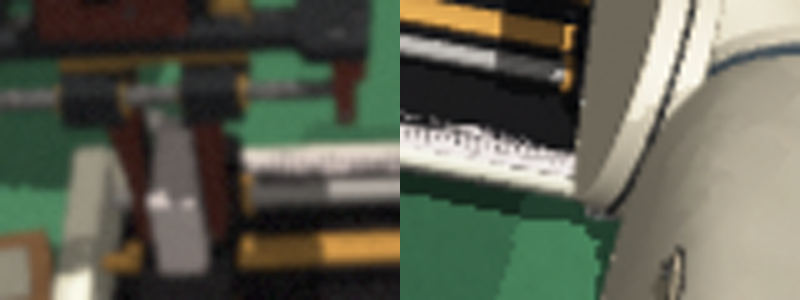

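The pointer and tab are hidden by the arm here, so I'll use the measured offset: -94 mm in total, which leaves about -5 mm. After that I'll release, lift clear and check.

jog_arm --commands '[[-1,[0,-0.03,0],[0,0,0]],[-1,[0,-0.025,0],[0,0,0]],[-1,[0,0,0],[0,0,0]],[-1,[0,0,0],[0,0,0]],[-1,[0,0,0],[0,0,0]]]'

```text
t: 11.4
ee_pos: [486.5, -163.8, 89.0]
orientation: [-0.295, -3.126, -0.002]
ft_force: [-2.1, 5.5, 9.0]
width: 20.1
grasp_force: 30.0
```

Run:
```python
from h import *
to(8,-121,89)
```

```text
pump [   8.3 -120.3] z 89.0 turn [ 0.06 -0.12 -0.03] s 1 shift in aligned tool axes [ 0.3 -0.7  0. ] F pump [-3.1  5.1  9. ] t 11.4 w 20.1 q [-0.35  0.4   1.94  0.    0.8  -1.73]
```

jog_arm --commands '[[0,[0,0,0],[0,0,0]],[0,[0,0,0],[0,0,0]],[0,[0,0,0],[0,0,0]],[0,[0,0,-0.3],[0,0,0]],[0,[0,0,-0.4],[0,0,0]],[-1,[-0.2,0.4,-0.2],[0,0,0]],[-1,[-0.2,0.4,0],[0,0,0]],[-1,[0,0.4,0],[0,0,0]],[-1,[0,0.4,0],[0,0,0]],[-1,[0,0,0],[0,0,0]]]'

```text
t: 12.4
ee_pos: [556.6, -11.3, 178.3]
orientation: [-0.288, -3.127, -0.001]
ft_force: [-0.7, -1.6, 0.8]
width: 7.4
grasp_force: 0.0
```

Run:
```python
from h import *
to(8,-121,89)
for n in ("scene","top"):
    c=cam(n);d,K,M,e=c; A=pts(c); np.savez(n+"4.npz",im=d["image"],P=A)
    q=M.T@(np.r_[toworld(-70,-121),90]-e); u,v=(K@q/q[2])[:2].astype(int); print(n,u,v); knob(c,A,topump(A),-170)
    cv2.imwrite(f"pics/{n}4.png",cv2.resize(d["image"][v-30:v+30,u-40:u+40],(800,600),interpolation=cv2.INTER_CUBIC))
```

```text
pump [48.7 42.6] z 178.3 turn [ 0.05 -0.09  0.23] s 1 shift in aligned tool axes [  40.7 -163.6   89.3] F pump [-0.3 -1.7  0.8] t 12.4 w 7.4 q [-0.04  0.33  1.79  0.    1.03 -1.43]
scene 219 179
knob 44 [ -69.5 -168. ]
top 395 257
knob 36 [ -76.3 -164.7]
```

View pics/top4.png

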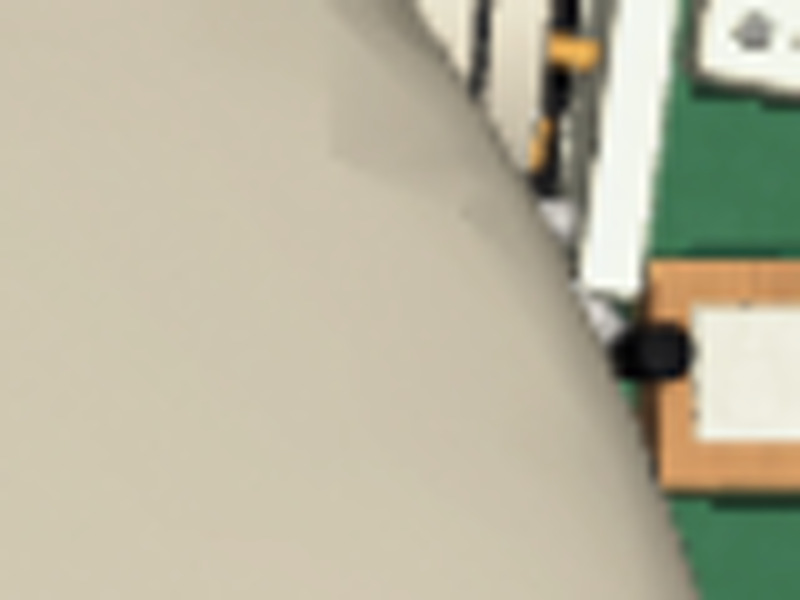

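The knob is at about (655,350), so the lever is unlocked, but the arm link still hides the pointer. I'll move further aside.

jog_arm --commands '[[-1,[0.2,0,-0.4],[0,0,0]],[-1,[0.2,0.4,-0.2],[0,0,0]],[-1,[0.2,0.4,0],[0,0,0]],[-1,[0.2,0.4,0],[0,0,0]],[-1,[0.2,0.4,0],[0,0,0]],[-1,[0,0.3,0],[0,0,0]],[-1,[0,0,0],[0,0,0]]]'

```text
t: 13.2
ee_pos: [493.7, 191.9, 238.7]
orientation: [-0.291, -3.127, -0.001]
ft_force: [0.1, -0.1, -1.1]
width: 0.1
grasp_force: 0.0
```

Run:
```python
from h import *
to(-97,-169,150)
for n in ("scene","top"):
    c=cam(n);d,K,M,e=c; A=pts(c); np.savez(n+"5.npz",im=d["image"],P=A)
    q=M.T@(np.r_[toworld(-70,-121),90]-e); u,v=(K@q/q[2])[:2].astype(int); print(n,u,v,u-30,v-20)
    cv2.imwrite(f"pics/{n}5.png",cv2.resize(d["image"][v-25:v+25,u-30:u+36],(792,600),interpolation=cv2.INTER_CUBIC))
    if n=="top":
        for w in [(-73,-121,84),(-92,-121,91)]:
            q=M.T@(np.r_[toworld(*w[:2]),w[2]]-e); print(w,(K@q/q[2])[:2].round(1))
```

```text
pump [-51.  230.5] z 238.7 turn [ 0.04 -0.04  0.12] s 1 shift in aligned tool axes [  46.  -399.5   88.7] F pump [ 0.1 -0.  -1.1] t 13.2 w 0.1 q [ 0.35  0.22  1.79  0.    1.14 -1.04]
scene 219 179 189 159
top 395 257 365 237
(-73, -121, 84) [395.2 258.4]
(-92, -121, 91) [394.6 265.9]
```

View pics/top5.png

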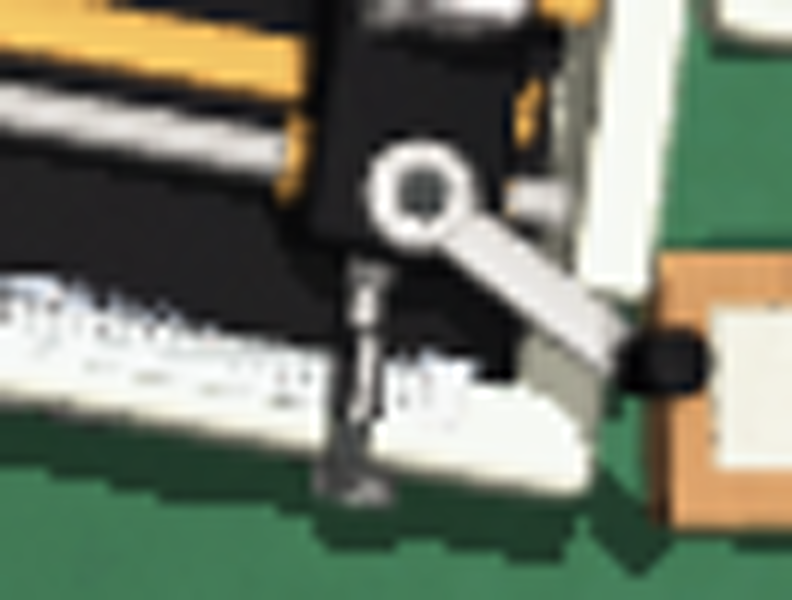

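The pointer at (367,300) and the ridge at (365,375) line up along the pump's x to within about 1 mm, and the knob at (665,360) is unlocked. Next I'll lock it by pushing from the front.

jog_arm --commands '[[-1,[0.06,-0.4,0],[0,0,0.003]],[-1,[0.06,-0.4,0],[0,0,0]],[-1,[0.06,-0.4,0],[0,0,0]],[-1,[0.06,-0.4,0],[0,0,0]],[-1,[0.06,-0.4,0],[0,0,0]],[-1,[0.06,-0.4,0],[0,0,0]],[-1,[0.06,-0.4,0],[0,0,0]],[-1,[0.06,-0.4,0],[0,0,0]],[-1,[0.03,-0.4,0.3],[0,0,0]],[-1,[0,-0.4,0.3],[0,0,0]]]'

```text
t: 14.3
ee_pos: [366.2, -195.9, 178.9]
orientation: [0.302, 3.126, -0.002]
ft_force: [0.9, -0.6, 0.0]
width: 0.5
grasp_force: 0.0
```

jog_arm --commands '[[-1,[0,0,0.2],[0,0,0]],[-1,[0,0,0],[0,0,0]],[-1,[0,0,0],[0,0,0]]]'

```text
t: 14.6
ee_pos: [366.7, -193.4, 158.9]
orientation: [-0.301, -3.125, -0.001]
ft_force: [0.3, 0.4, 0.5]
width: 0.6
grasp_force: 0.0
```

Run:
```python
from h import *
to(-101,-172,97)
c,A,p,z=tips();knob(c,A,p,-170)
```

```text
pump [-103.9 -171.7] z 158.9 turn [ 0.01 -0.15 -0.24] s 1 shift in aligned tool axes [-2.9 -0.3 61.9] F pump [0.2 0.5 0.5] t 14.6 w 0.6 q [-0.51  0.15  2.09 -0.    0.9  -1.89]
finger n 140 z [204.3 206.5 210.6 245.6] x [-94.6 -91.7 -88.5] y [-181.6 -168.5 -160.9]
knob 56 [ -70.3 -168.2]
```

jog_arm --commands '[[-1,[0,0,0.32],[0,0,0]],[-1,[0,0,0.3],[0,0,0]],[-1,[0,0,0],[0,0,0]],[-1,[-0.09,0,0],[0,0,0]],[-1,[-0.09,0,0],[0,0,0]],[-1,[-0.09,0,0],[0,0,0]],[-1,[-0.09,0,0],[0,0,0]],[-1,[-0.09,0,0],[0,0,0]],[-1,[-0.09,0,0],[0,0,0]],[-1,[0,0,0],[0,0,0]]]'

```text
t: 15.65
ee_pos: [422.5, -202.9, 97.9]
orientation: [0.297, 3.127, 0.0]
ft_force: [-0.1, 1.5, 0.3]
width: 0.7
grasp_force: 0.5
```

Run:
```python
from h import *
to(-41,-172,97)
```

```text
pump [ -47.3 -170.6] z 97.9 turn [ 0.01  0.01 -0.1 ] s 1 shift in aligned tool axes [-6.3 -1.4  0.9] F pump [-0.3  1.5  0.3] t 15.65 w 0.7 q [-0.47  0.33  2.03  0.    0.78 -1.85]
```

jog_arm --commands '[[-1,[-0.03,0,0],[0,0,0]],[-1,[-0.03,0,0],[0,0,0]],[-1,[-0.02,0,0],[0,0,0]],[-1,[0,0,0],[0,0,0]],[-1,[0,0,0],[0,0,0]]]'

```text
t: 16.15
ee_pos: [428.0, -203.6, 96.9]
orientation: [-0.297, -3.125, -0.002]
ft_force: [-4.0, 4.5, 2.0]
width: 0.5
grasp_force: 2.4
```

Run:
```python
from h import *
to(-39,-172,97)
c,A,p,z=tips();knob(c,A,p,-168)
```

```text
pump [ -41.8 -170.3] z 96.9 turn [ 0.05 -0.18 -0.12] s 1 shift in aligned tool axes [-2.8 -1.7 -0.1] F pump [-4.8  3.7  2. ] t 16.15 w 0.5 q [-0.47  0.34  2.02  0.    0.79 -1.85]
finger n 93 z [158.3 164.9 167.8 185.1] x [-32.9 -29.9 -27.2] y [-180.2 -167.6 -160.1]
knob 101 [ -20.4 -166. ]
```

jog_arm --commands '[[-1,[-0.02,0,0],[0,0,0]],[-1,[-0.01,0,0],[0,0,0]],[-1,[0,0,0],[0,0,0]],[-1,[0,0,0],[0,0,0]]]'

```text
t: 16.6
ee_pos: [428.2, -203.6, 96.7]
orientation: [-0.296, -3.119, -0.003]
ft_force: [-12.9, 4.0, 10.3]
width: 1.0
grasp_force: 6.9
```

Run:
```python
from h import *
to(-39,-172,97)
c,A,p,z=tips();knob(c,A,p,-168)
```

```text
pump [ -41.6 -170.2] z 96.7 turn [ 0.07 -0.47 -0.09] s 1 shift in aligned tool axes [-2.6 -1.8 -0.3] F pump [-13.4   1.5  10.3] t 16.6 w 1.0 q [-0.47  0.34  2.01 -0.    0.79 -1.85]
finger n 87 z [163.1 164.8 166.5 185.3] x [-32.1 -29.3 -26.4] y [-180.4 -167.5 -160.5]
knob 97 [ -19.8 -166.6]
```

The lever is at its stop: the force rises to 13 N and the knob is back at locked. I'll back off, rise and go above the cradle in front of the thumb plate.

jog_arm --commands '[[-1,[0.15,0,0],[0,0.01,0]],[-1,[0,0,-0.4],[0,0,0]],[-1,[0,0,-0.4],[0,0,0]],[-1,[0,0,-0.4],[0,0,0]],[-1,[-0.1,0.4,0],[0,0,0]],[-1,[-0.1,0.4,0],[0,0,0]],[-1,[-0.1,0.4,0],[0,0,0]],[-1,[-0.1,0.4,0],[0,0,0]],[-1,[-0.1,0.4,0],[0,0,0]],[-1,[-0.1,0.4,0],[0,0,0]]]'

```text
t: 17.65
ee_pos: [523.5, 23.7, 217.1]
orientation: [-0.297, -3.121, -0.002]
ft_force: [0.2, 0.1, 0.2]
width: 0.9
grasp_force: 0.0
```

jog_arm --commands '[[-1,[-0.1,0.25,0],[0,0,0]],[-1,[0,0,0],[0,0,0]],[-1,[0,0,0],[0,0,0]]]'

```text
t: 17.95
ee_pos: [536.8, 44.9, 216.3]
orientation: [-0.295, -3.119, -0.001]
ft_force: [0.0, -0.9, 0.3]
width: 0.4
grasp_force: 0.0
```

Run:
```python
from h import *
to(20,95,121)
c,A,p,z=tips();knob(c,A,p,-168)
m=(z>170)&(z<208)&(abs(p[...,0]-48)<15)&(abs(p[...,1]-95)<20); print("plate",m.sum(),np.percentile(p[m],[5,50,95],0).round(1))
m=(z>155)&(z<166)&(abs(p[...,0]-8)<30)&(abs(p[...,1]+120)<20); print("pusher",m.sum(),np.median(p[m],0))
```

```text
pump [18.8 94.2] z 216.3 turn [-0.   -0.48 -0.04] s 1 shift in aligned tool axes [-1.2  0.8 95.3] F pump [ 0.2 -0.9  0.3] t 17.95 w 0.4 q [ 0.06  0.26  1.78  0.    1.1  -1.32]
finger n 144 z [260.2 263.6 265.5 301.2] x [27.8 30.8 33. ] y [ 84.6  91.1 102.2]
knob 45 [ -17.2 -167.1]
plate 161 [[ 45.1  83. ]
 [ 48.4  95.2]
 [ 53.7 105.8]]
pusher 165 [  12.58341537 -118.75169308]
```

jog_arm --commands '[[-1,[0,0,0.4],[0,-0.01,0]],[-1,[0,0,0.35],[0,0,0]],[-1,[0,0,0.17],[0,0,0]],[-1,[0,0,0],[0,0,0]],[-1,[-0.07,0,0],[0,0,0]],[-1,[-0.07,0,0],[0,0,0]],[-1,[-0.07,0,0],[0,0,0]],[-1,[0,0,0],[0,0,0]]]'

```text
t: 18.8
ee_pos: [555.3, 40.6, 125.1]
orientation: [-0.298, -3.122, -0.0]
ft_force: [-10.8, 0.1, 7.4]
width: 0.9
grasp_force: 5.9
```

```bash
cat >> h.py <<'E'
def clamp():
    to(70,95,121); c,A,p,z=tips()
    for lo in range(145,210,10):
        m=(z>=lo)&(z<lo+10)&(p[...,0]>30)&(p[...,0]<130)&(abs(p[...,1]-95)<10)&(c[0]["image"].max(2)>110)
        if m.sum(): print(lo,m.sum(),np.percentile(p[m][:,0],[10,50,90]).round(1))
E
python3 -c "
from h import *
clamp()"
```

```text
pump [37.7 93.3] z 125.1 turn [-0.03 -0.33 -0.16] s 1 shift in aligned tool axes [-32.3   1.7   4.1] F pump [-10.6  -1.9   7.4] t 18.8 w 0.9 q [ 0.05  0.4   1.82  0.    0.92 -1.33]
finger n 58 z [202.4 203.  204.4 217.8] x [46.9 49.8 51.4] y [ 82.4  88.9 101. ]
185 7 [59.1 60.8 61.4]
195 32 [58.8 65.4 67.3]
205 17 [61.3 62.6 65.3]
```

jog_arm --commands '[[-1,[-0.05,0.01,0],[0,0,0]],[-1,[-0.05,0,0],[0,0,0]],[-1,[-0.05,0,0],[0,0,0]],[-1,[-0.05,0,0],[0,0,0]],[-1,[-0.03,0,0],[0,0,0]],[-1,[0,0,0],[0,0,0]],[-1,[0,0,0],[0,0,0]]]'

```text
t: 19.55
ee_pos: [571.7, 37.5, 122.1]
orientation: [-0.297, -3.11, 0.002]
ft_force: [-19.6, 2.1, -0.5]
width: 0.4
grasp_force: 8.0
```

```bash
python3 -c "
from h import *
clamp()"
```

```text
pump [54.5 93.4] z 122.1 turn [-0.16 -1.   -0.16] s 1 shift in aligned tool axes [-15.5   1.6   1.1] F pump [-19.7  -1.6  -0.5] t 19.55 w 0.4 q [ 0.04  0.43  1.78  0.    0.95 -1.34]
finger n 90 z [180.1 182.1 184.2 205.5] x [65.3 67.4 69.9] y [ 83.1  89.2 100.2]
165 1 [66.3 66.3 66.3]
175 2 [66.6 67.  67.5]
185 62 [86.  92.6 95.4]
195 5 [65.8 67.1 93.9]
205 1 [66. 66. 66.]
```

jog_arm --commands '[[-1,[-0.05,0.01,0],[0,0.01,0]],[-1,[-0.05,0,0],[0,0,0]],[-1,[-0.03,0,0],[0,0,0]],[-1,[0,0,0],[0,0,0]],[-1,[0,0,0],[0,0,0]]]'

```text
t: 20.1
ee_pos: [584.6, 36.2, 122.5]
orientation: [-0.296, -3.102, -0.0]
ft_force: [-21.7, 2.6, 3.1]
width: 0.3
grasp_force: 8.6
```

```bash
python3 -c "
from h import *
clamp()"
```

```text
pump [67.4 94.5] z 122.5 turn [-0.14 -1.46 -0.15] s 1 shift in aligned tool axes [-2.6  0.5  1.5] F pump [-21.8  -1.4   3.1] t 20.1 w 0.3 q [ 0.04  0.45  1.74  0.    0.97 -1.34]
finger n 98 z [168.6 172.8 174.9 202.1] x [78.6 80.9 83.2] y [ 83.9  90.3 101.9]
145 2 [33.4 46.8 60.2]
155 2 [78.6 78.7 78.8]
165 7 [ 81.   89.6 105.4]
175 55 [ 99.5 104.1 108. ]
185 3 [79.2 81.6 82.4]
195 3 [79.7 80.5 81.8]
205 1 [81.6 81.6 81.6]
```

jog_arm --commands '[[-1,[-0.04,0,0],[0,0.02,0]],[-1,[0,0,0],[0,0,0]],[-1,[0,0,0],[0,0,0]],[-1,[0,0,0],[0,0,0]]]'

```text
t: 20.55
ee_pos: [584.2, 36.2, 122.5]
orientation: [-0.294, -3.078, -0.003]
ft_force: [-34.4, 5.9, 13.0]
width: 0.6
grasp_force: 17.1
```

```bash
python3 -c "
from h import *
clamp()"
```

```text
pump [67.  94.5] z 122.5 turn [-0.17 -2.85 -0.15] s 1 shift in aligned tool axes [-3.   0.5  1.5] F pump [-34.9  -0.6  13. ] t 20.55 w 0.6 q [ 0.04  0.47  1.73  0.01  1.   -1.35]
finger n 88 z [167.6 171.4 174.4 203.1] x [79.6 82.3 84.9] y [ 83.3  90.3 100.9]
145 1 [30.3 30.3 30.3]
155 4 [78.2 80.  80.5]
165 6 [ 79.8  86.4 104.8]
175 54 [100.1 105.6 108.2]
185 3 [81.3 82.  83.2]
195 3 [81.  81.4 84.1]
205 1 [83.2 83.2 83.2]
```

The force rises with no further travel, so the clamp is at its stop. I'll ease off slightly and check the final state.

jog_arm --commands '[[-1,[0.012,0,0],[0,0,0]],[-1,[0,0,0],[0,0,0]],[-1,[0,0,0],[0,0,0]],[-1,[0,0,0],[0,0,0]]]'

```text
t: 21.0
ee_pos: [584.2, 36.2, 122.5]
orientation: [-0.294, -3.08, -0.002]
ft_force: [-31.4, 5.1, 10.4]
width: 0.5
grasp_force: 14.8
```

Run:
```python
from h import *
clamp()
c=cam("scene");A=pts(c);p=topump(A);knob(c,A,p,-168)
t=cam("top"); a=t[0]["image"][232:282,365:431]; s=c[0]["image"][140:210,180:290]
cv2.imwrite("pics/fin.png",np.hstack([cv2.resize(a,(340,260),interpolation=2),cv2.resize(s,(410,260),interpolation=2)]))
```

```text
pump [66.9 94.5] z 122.5 turn [-0.16 -2.72 -0.15] s 1 shift in aligned tool axes [-3.1  0.5  1.5] F pump [-31.8  -0.8  10.4] t 21.0 w 0.5 q [ 0.04  0.46  1.73  0.01  1.   -1.35]
finger n 92 z [167.9 171.1 175.2 200.2] x [78.6 81.7 84.4] y [ 84.   90.5 100.7]
145 2 [35.1 46.4 57.8]
155 3 [79.8 80.4 80.5]
165 4 [ 83.2  89.1 101.3]
175 59 [ 97.8 105.3 108.4]
185 4 [80.9 81.7 82.5]
195 3 [81.4 81.9 82.4]
knob 46 [ -17.3 -166.9]
```

View pics/fin.png

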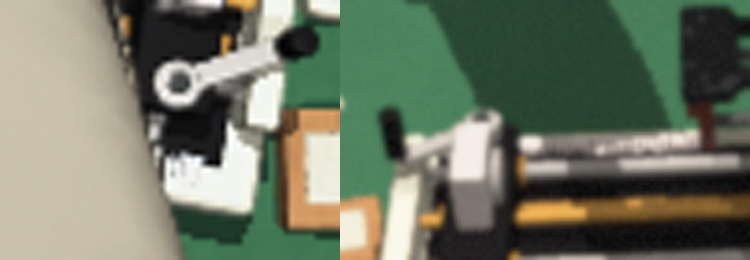

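The lever, from pivot (180,82) to knob (297,42), is in the locked position. The pivot is at the same pixel as when the pointer lined up with the tab, and the fingers hold the clamp at its stop with about 30 N. I'm handing in.

```bash
python3 -c "
from workcell import close_job
print(close_job())"
```

```text
the job is handed in; nothing more can be done
None
```

I handed the job in at about 21 s with the carriage at the index tab (about 1 mm off before locking, not moved since), the clutch locked again, and the fingers holding the barrel clamp against its stop with about 30 N; no verdict was returned.

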